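Press home a seed tin's lid through the guard window

TASK

One of the two tins in the press has a green lid set on it: reach down through the window of the yellow guard with the fingertips and press that tin's red lever handle fully down, hold it down for about two seconds so that the lid goes home, then let the lever rise and withdraw. Do not touch the guard or the tins, do not press the other lever, and leave everything else on the table where it is. It is only a push: nothing is picked up.

Things in the scene. Friction and masses are not known exactly. Their poses are not given: they have to be found in the camera images.
- press: Hand press for tin lids, fixed: grey base 300 x 270 x 20 mm (x -165 to +135), two stations at y = +55 and -55 mm. Each has a nest with one tin and a lever hinged at x = +100, z = 105 mm (axis y), its rubber foot over the tin, its red handle pad at x = -90 mm. Origin: on the table, midway between stations; x points from the handles to the hinges, y to the left station, z up.
- guard: Yellow guard over the press, fixed to it; same origin and axes as the press. Flat 6 mm steel frame, top face 151 mm above the table, 262 mm in y, x from -160 to -25 mm, with one window over each handle; behind it (to x = +120) wires at the same height over the tins; wires also round front and sides. Nothing of the press is higher. Must not be touched.
- pad_left (a point): Centre of the top face of the left (+y of the press) lever's red handle pad (36 mm in x, 44 mm in y, 14 mm thick). It moves with the lever: at rest 8 mm below the guard's top face, straight under the middle of its window; fully down about 24 mm lower and 5 mm nearer the press's -x side.
- window_left (a point): Centre of the left (+y of the press) window, level with the guard's top face. The opening is 90 mm in the press's x and 84 mm in its y; a 26 mm bar separates the two windows.
- lever_left (a joint): Angle of the left (+y of the press) lever: 0 up at rest, 0.125 rad at its lower stop. A spring lifts it when let go (about 0.5 to 2 N at the handle). Over the lidded tin its foot meets the lid at about 0.05 rad and has it fully home at about 0.115 to 0.12 rad; pushing the lid takes about 6 N more at the handle.
- nest_left (a point): Middle of the floor of the left (+y of the press) nest, on the base plate's top, 105 mm in the press's +x from the middle of its window.
- pad_right (a point): Centre of the top face of the right (-y of the press) lever's red handle pad (36 mm in x, 44 mm in y, 14 mm thick). It moves with the lever: at rest 8 mm below the guard's top face, straight under the middle of its window; fully down about 24 mm lower and 5 mm nearer the press's -x side.
- window_right (a point): Centre of the right (-y of the press) window, level with the guard's top face. The opening is 90 mm in the press's x and 84 mm in its y; a 26 mm bar separates the two windows.
- lever_right (a joint): Angle of the right (-y of the press) lever: 0 up at rest, 0.125 rad at its lower stop. A spring lifts it when let go (about 0.5 to 2 N at the handle). Over the lidded tin its foot meets the lid at about 0.05 rad and has it fully home at about 0.115 to 0.12 rad; pushing the lid takes about 6 N more at the handle.
- nest_right (a point): Middle of the floor of the right (-y of the press) nest, on the base plate's top, 105 mm in the press's +x from the middle of its window.
- tin_lidded: Filled loose metal tin, 58 mm across and 60 mm tall, with a green lid set on but not yet pressed home; stands in one of the two nests. Origin at the middle of its underside.
- lid (a joint): How far the green lid has been pushed down onto its tin: 0 to 0.0015 m at the start (lid stands proud), 0.006 m fully home. It stays where it is pushed; resists with about 12 N.
- tin_open: Open empty loose metal tin without a lid, 58 mm across and 60 mm tall, in the other nest. Origin at the middle of its underside.
- jar: Bystander, loose on the table: amber jar with a white cap, 64 mm across, 95 mm tall.
- tape: Bystander, loose on the table: cardboard ring (roll core), 84 mm across, 24 mm tall.
- weight: Bystander, loose on the table: brass weight, 40 mm across, 50 mm tall.
- cup: Bystander, loose on the table: blue plastic cup, 72 mm across, 85 mm tall.
- scoop: Bystander, loose on the table: aluminium spoon with black handle, 170 mm long, lying.
- carton: Bystander, loose on the table: brown carton 70 x 100 x 45 mm.

How it is judged:
By the outcome, as a careful person would: the job done as asked, in the order asked, and still so for the second after the job is handed in, with the robot touching nothing.
It also fails if it takes over 45 s, if anything falls off the work surface, if the arm or the gripper's body presses on something with over 40 N, if the wrist force passes 120 N, or if a joint passes its speed limit or range.

ROBOT

A 7-joint arm with a two-finger parallel gripper is mounted at the origin on the work surface. World frame = base frame: x ahead of the robot, y to its left, z up, the work surface at z = 0. Lengths are in mm, angles in rad, forces in N, time in s.
With the tool pointing down it reaches from about 400 to 875 mm from the base axis. Payload 4.4 kg.
Tool frame: the origin (TCP) lies at the very end of the fingers, on their centre line; the grasp point (between the pads) lies 19 mm behind it; y points along the fingers, z is the direction in which the jaws open and shut, and the axes are right-handed (so a half turn about y gives the same grasp; the last joint's range is limited). The gripper opens to 85 mm and grips with 20 to 120 N. Pads are 22 mm wide; open, the fingers measure 114 mm over their backs; the gripper's body (76 mm by 85 mm) begins 54 mm behind the grasp point. The pads swing forward as they close: fully open they stand 13 mm farther back than shut.
Start: joints at [-1.306, 0.628, 0.038, 1.517, -0.027, 0.996, -0.02], TCP at [211.096, 614.781, 231.313] pointing down, gripper open.
Joint ranges: [-3.06, 3.06], [-0.37, 2.12], [-1.25, 1.32], [0.18, 2.47], [-1.1, 4.24], [0.23, 1.98], [-2.94, 2.94]. Speed limits (rad/s): [2.57, 2.57, 3.14, 3.14, 3.14, 3.14, 3.14].

INTERFACE

Orientations are given as [roll, pitch, yaw] about the fixed x, y, z axes, in that order (R = Rz(yaw) Ry(pitch) Rx(roll)).
In Python, from cell import ctrl, imaging, finish_job gives the robot as it stands.
- The arm moves only by the shell command python3 -m inch 'ROWS'. ROWS is JSON, one flat list of numbers, 7 for each row, row after row: the opening, from 0 (shut) to 1 (fully open), then the shift along the tool's x, y, z in cm, then the turn, a rotation vector about the tool's x, y, z in degrees. A call has 1 to 12 rows; each row is the pose to reach, as a shift and turn from the pose commanded when the call began, along the tool's axes at that moment; what a row does not reach only later rows make up. A row lasts 1/10 s, in which the tool goes at most 50 mm and 8.59 degrees, less where a joint would pass 70% of its speed; a pose out of reach is approached as far as the arm can. A call with a gripper value outside its range is refused whole. The fingers move at their own pace and stop on an object; the grip force is fixed at half the most. Time passes only in rows, so rows that repeat a pose let the fingers close. It gives the time, the measured TCP pose, the force and the opening at its end, in the units of the state.
- ctrl.read_state(): the state, without advancing time (a new reading comes with each control period).
- imaging.get_image(name): name is "scene" or "top" or "wrist"; returns a dict with "img" (384x512x3 uint8, red, green, blue), "fx", "fy", "cx", "cy" (pixels), "R" (3x3) and "t" (3): a world point X has camera coordinates R X + t. Camera axes: x right, y down, z forward; pixel columns grow to the right and rows downward; lengths in mm; the calibration is good to about 2 mm. A picture is of the moment at which its call begins. There is no depth.
- finish_job(): hands the job in, once; it reports no verdict.
The state is a dict: "clock": time; "qpos": joint angles; "qd": joint speeds; "tau": joint torques, N m; "eef_pos": TCP position; "tool_rot": TCP orientation; "force": force on the tool from outside, world axes, zero at the start; "torque": the same for the moment, N m; "width": finger opening in mm.
Only numpy, scipy, OpenCV 4.12 (cv2) and the standard library are available. Lean on these libraries where they do the work, as an engineer would, in place of code of your own. Each camera call takes 0.05 s, during which the arm holds its last target.

## Working session

There is one attempt and no reset: what is moved stays moved. The work goes in short steps, Python scripts to look and compute and a shell command to move; the robot and the scene stay as the last step left them, time stands still between calls to the robot, and variables do not carry over. Pictures are saved under pics/ and viewed, and the job is handed in when it is done.

```bash
ls; mkdir -p pics; python3 - <<'E'
from cell import ctrl, imaging
import cv2
print(ctrl.read_state())
for n in ["scene","top","wrist"]:
    d=imaging.get_image(n); cv2.imwrite(f"pics/{n}0.png",d["img"][:,:,::-1])
    print(n,d["fx"],d["fy"],d["cx"],d["cy"],d["R"],d["t"])
E
```

```text
pics
{'clock': 0.0, 'qpos': array([-1.30576614,  0.6293614 ,  0.03845582,  1.51838551, -0.02700224,
        0.99629891, -0.01998751]), 'qd': array([ 4.89919914e-04, -4.57681910e-04, -8.10003268e-05,  9.65387415e-04,
        1.52921419e-03, -1.52204487e-03,  4.09834098e-04]), 'tau': array([-1.00343288e-03, -5.63407016e+01,  1.22609541e+00, -1.93450946e+01,
        1.10491653e-02,  1.05645246e-02, -1.02550979e-05]), 'eef_pos': array([210.91182153, 614.15697442, 230.37385483]), 'tool_rot': array([-1.57273078e+00, -3.30196244e-05, -3.30830496e-01]), 'force': array([-0.92790246,  0.17792548, -0.6954245 ]), 'torque': array([ 0.01622357, -0.01989716,  0.0055507 ]), 'width': 84.9932923663977}
scene 436.74485618651653 436.74485618651653 256.8881621191508 192.51754627384886 [[-0.67915903  0.73371477 -0.02014084]
 [ 0.52683668  0.46819023 -0.70939483]
 [-0.51106372 -0.49240284 -0.70452347]] [ 391.5741959  -249.52144435 1613.79708466]
top 358.67449175034744 358.67449175034744 257.1815734747655 188.55428219467498 [[ 0.0076661  -0.99987813  0.01359968]
 [-0.99659749 -0.00875566 -0.08195596]
 [ 0.08206504 -0.01292513 -0.99654316]] [  14.5286376   618.76803252 1346.8016659 ]
wrist 334.17433816287104 334.17433816287104 249.07110639315647 185.85272989848474 [[ 3.23474494e-01  9.46236876e-01 -1.62893246e-04]
 [ 9.00488387e-01 -3.07782319e-01  3.07230709e-01]
 [ 2.90662890e-01 -9.95279815e-02 -9.51635048e-01]] [-648.68642001  -40.49981852  379.44811545]
```

View pics/scene0.png

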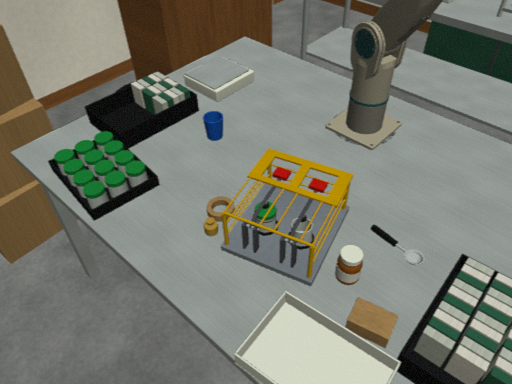

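View pics/top0.png

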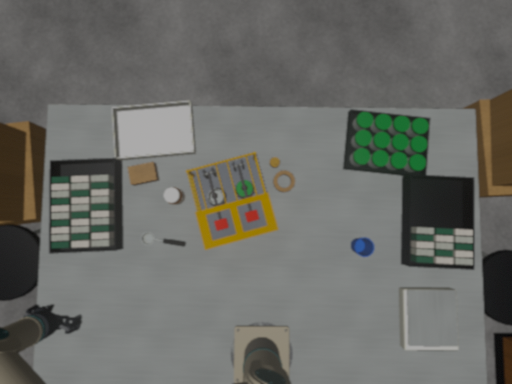

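View pics/wrist0.png

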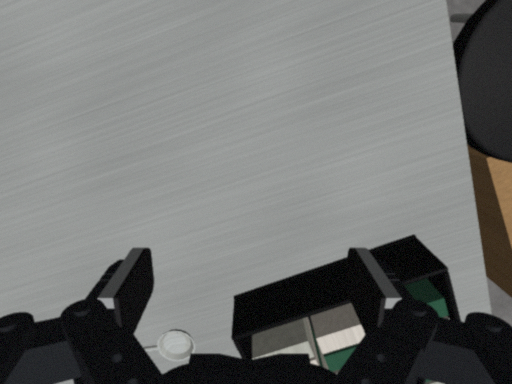

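The green lid is at top (245,188) and scene (265,211), so it sits in the station on the world −y side, which is the press's right. The red pads are at top (252,215) for the right and (221,224) for the left. Next I measure the pads and guard in both views.

```bash
cat > h.py <<'E'
import numpy as np, cv2
from cell import ctrl, imaging
def ray(d,u,v):
    R=np.array(d["R"]);t=np.array(d["t"])
    w=R.T@np.array([(u-d["cx"])/d["fx"],(v-d["cy"])/d["fy"],1.0]); return -R.T@t,w/np.linalg.norm(w)
def onz(d,u,v,z):
    o,w=ray(d,u,v); return o+w*(z-o[2])/w[2]
def proj(d,X):
    c=np.array(d["R"])@np.array(X,float)+np.array(d["t"]); return np.array([d["fx"]*c[0]/c[2]+d["cx"],d["fy"]*c[1]/c[2]+d["cy"]])
def tri(rs):
    A=np.zeros((3,3));b=np.zeros(3)
    for o,w in rs:
        P=np.eye(3)-np.outer(w,w);A+=P;b+=P@o
    X=np.linalg.solve(A,b); return X,[np.linalg.norm((np.eye(3)-np.outer(w,w))@(X-o)) for o,w in rs]
def mask(d,c):
    h=cv2.cvtColor(d["img"],cv2.COLOR_RGB2HSV);H,S,V=cv2.split(h)
    if c=="red": m=((H<6)|(H>174))&(S>170)&(V>90)
    if c=="yellow": m=(H>19)&(H<28)&(S>170)&(V>150)
    if c=="green": m=(H>50)&(H<75)&(S>150)&(V>70)
    return m.astype(np.uint8)
def blobs(m,amin=20):
    n,l,s,c=cv2.connectedComponentsWithStats(m,connectivity=8)
    return [(s[i],c[i],(l==i).astype(np.uint8)) for i in range(1,n) if s[i][4]>=amin]
E
python3 - <<'E'
from h import *
np.set_printoptions(precision=1,suppress=True)
for n in ["top","scene"]:
    d=imaging.get_image(n)
    for c in ["red","yellow","green"]:
        for s,ce,l in blobs(mask(d,c),12):
            z={"red":143,"yellow":151,"green":85}[c]
            print(n,c,s,ce,onz(d,*ce,z)[:2])
    im=d["img"][:,:,::-1]
    x,y=(180,145) if n=="top" else (205,140)
    w=105 if n=="top" else 160
    cv2.imwrite(f"pics/{n}1.png",cv2.resize(im[y:y+int(w*.85),x:x+w],None,fx=600/w*.85,fy=600/w*.85,interpolation=cv2.INTER_CUBIC))
    Y=mask(d,"yellow")
E
```

```text
top red [246 211  12  10  91] [251.5 215.5] [514.7  40.2]
top red [216 219  11  11  89] [221.1 223.8] [485.3 145.2]
top yellow [ 196  193   81   56 1228] [235.8 221.8] [492.7  93.9]
top green [357 112  16  16 194] [364.5 119.3] [ 876.8 -378.2]
top green [376 114  16  16 199] [382.9 121.2] [ 870.2 -447.2]
top green [394 116  16  16 205] [401.2 123.2] [ 863.5 -515.6]
top green [412 118  16  16 206] [419.8 125.6] [ 855.1 -585.2]
top green [356 130  15  16 191] [363.  137.5] [ 807.4 -371.5]
top green [374 132  16  16 203] [381.5 139.5] [ 800.9 -440.3]
top green [392 134  16  17 206] [399.8 141.5] [ 794.1 -508.8]
top green [411 136  16  17 213] [418.6 143.7] [ 786.3 -578.9]
top green [354 149  16  15 184] [361.4 155.8] [ 738.9 -364.4]
top green [373 150  15  16 197] [380.  157.6] [ 732.5 -433.3]
top green [391 152  16  17 210] [398.6 159.8] [ 725.2 -502.3]
top green [409 154  17  17 222] [417.3 161.9] [ 717.8 -571.7]
scene red [273 167  17  13 146] [281.2 173.3] [522.5  46.5]
scene red [309 179  19  13 155] [317.7 184.9] [492.3 151.3]
scene yellow [ 221  149  132  103 2439] [296.2 188. ] [547.1 120.1]
scene yellow [313 199  33  62  71] [329. 229.] [605.5 270.5]
scene yellow [207 218   7   5  30] [209.9 220.1] [779.6  31.8]
scene yellow [205 222  12   8  47] [210.5 226.3] [792.6  47.9]
scene green [ 94 131  51  45 840] [119.7 153.1] [ 741.6 -440.8]
scene green [ 75 140  50  47 881] [100.2 163.1] [ 810.5 -445.9]
scene green [ 55 149  49  49 944] [ 79.5 173.1] [ 878.8 -452.9]
scene green [255 203   6   8  18] [256.8 206.2] [621.5  43.8]
scene green [258 202  14  16  69] [263.4 211. ] [622.9  69.6]
scene green [266 206  10  14  67] [271.5 213.3] [614.3  91.7]
```

View pics/top1.png

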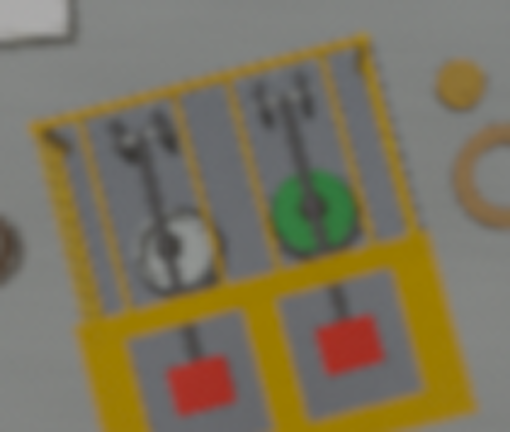

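View pics/scene1.png

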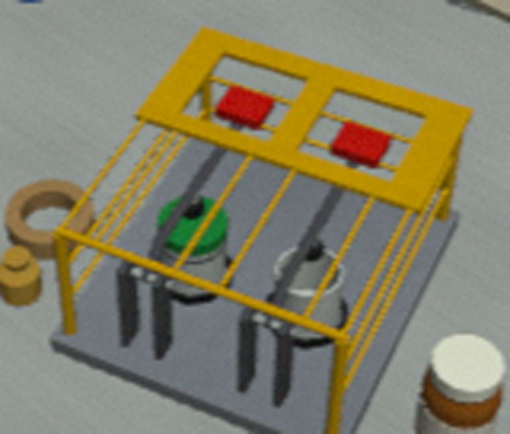

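The right pad, on the lidded tin, is at about (516, 42), and the press yaw is about 0.27 rad. I'll shut the gripper on the way and fly to a hover above the window, with the jaw axis along the press x.

```bash
python3 -m inch '[0,1.4,0,-1.3,0,2,0, 0,3.8,0,-3.6,0,4.5,0, 0,7.1,0,-6.7,0,8,0, 0,10.4,0,-9.8,0,12,0, 0,13.7,0,-12.9,0,16,0, 0,17.1,0,-16,0,20,0, 0,20.4,0,-19.1,0,24,0, 0,23.7,0,-22.2,0,28,0, 0,27,0,-25.3,0,32,0, 0,30.3,0,-28.4,0,36,0, 0,33.7,0,-31.5,0,39,0, 0,37,0,-34.6,0,43,0]'
```

```text
clock: 1.45
eef_pos: [449.4, 165.7, 231.5]
tool_rot: [-1.57, 0.0, -1.084]
force: [0.4, 0.4, -0.6]
width: 0.1
```

```bash
python3 -m inch '[0,4.5,0,0,0,4,0, 0,9,0,0,0,8,0, 0,12.5,0,0,0,11,0, 0,14,0,0.1,0,12.3,0, 0,14,0,0.1,0,12.3,0, 0,14,0,0.1,0,12.3,0, 0,14,0,0.1,0,12.3,0]'; python3 - <<'E'
from h import *
np.set_printoptions(precision=2,suppress=True)
s=ctrl.read_state();print(s["eef_pos"],s["tool_rot"],s["force"])
for n in ["wrist","top","scene"]:
    d=imaging.get_image(n); np.save(f"{n}2.npy",d,allow_pickle=True)
    im=d["img"][:,:,::-1]; cv2.imwrite(f"pics/{n}2.png",im)
    for b,ce,l in blobs(mask(d,"red"),12): print(n,b,ce,onz(d,*ce,143))
E
```

```text
clock: 2.15
eef_pos: [514.4, 46.6, 231.1]
tool_rot: [-1.572, 0.002, -1.292]
force: [0.2, -0.3, -0.0]
width: -0.2
[514.45  46.62 231.1 ] [-1.57  0.   -1.29] [ 0.15 -0.28 -0.04]
wrist [ 220    0   56   73 3959] [247.26  35.58] [484.11 146.14 143.  ]
wrist [ 223  168   48   57 2652] [246.9  195.96] [513.51  42.26 143.  ]
top [216 219  10  11  83] [220.65 223.8 ] [485.36 146.73 143.  ]
scene [273 167  17  13 146] [281.16 173.26] [522.47  46.52 143.  ]
scene [309 179  19  13 156] [317.71 184.9 ] [492.42 151.32 143.  ]
```

View pics/wrist2.png

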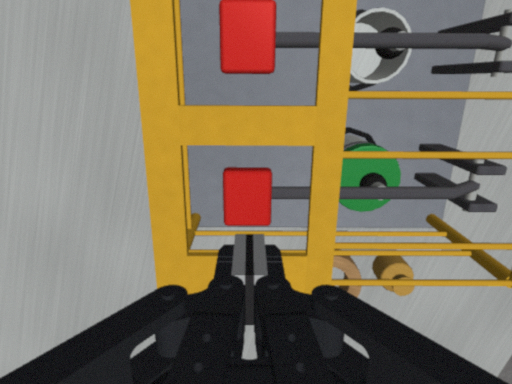

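View pics/scene2.png

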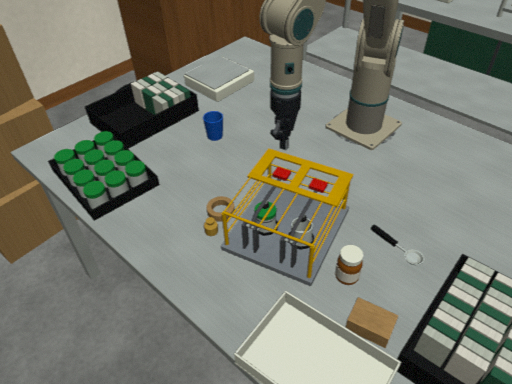

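The wrist view shows the right window (rows about 146–254, columns about 186–314) with its pad at (247,196), and the fingertips at about (249,235), shut. The green lid is at (368,178) on that same lever. I'll localise the window and pad edges.

```bash
python3 - <<'E'
from h import *
np.set_printoptions(precision=1,suppress=True)
d=np.load("wrist2.npy",allow_pickle=True).item()
Y=mask(d,"yellow"); h=cv2.cvtColor(d["img"],cv2.COLOR_RGB2HSV)
print("row200 yellow cols",np.where(Y[200])[0][[0,-1]], [ (a,b) for a,b in zip(np.where(np.diff(Y[200].astype(int))==1)[0]+1,np.where(np.diff(Y[200].astype(int))==-1)[0])])
for c in (205,215,290,300):
    dd=np.diff(Y[:,c].astype(int)); print("col",c,list(np.where(dd!=0)[0]))
a=[(c[0],c[1]) for c in []]
# pads
P=[onz(d,*ce,143) for b,ce,l in blobs(mask(d,"red"),100)]
v=P[0]-P[1]; print("pads",P,np.linalg.norm(v[:2]),"yaw",np.arctan2(-v[0],v[1]))
m=blobs(mask(d,"red"),100)[1][2]
cn=cv2.findContours(m,0,2)[0][0]; r=cv2.minAreaRect(cn); q=np.array([onz(d,*p,143) for p in cv2.boxPoints(r)]);print(q, q.mean(0))
E
```

```text
row200 yellow cols [150 338] [(np.int64(150), np.int64(183)), (np.int64(186), np.int64(189)), (np.int64(311), np.int64(338))]
col 205 [np.int64(105), np.int64(144), np.int64(231), np.int64(234), np.int64(250), np.int64(251), np.int64(255), np.int64(288)]
col 215 [np.int64(105), np.int64(144), np.int64(231), np.int64(234), np.int64(250), np.int64(251), np.int64(255), np.int64(265)]
col 290 [np.int64(105), np.int64(144), np.int64(231), np.int64(234), np.int64(250), np.int64(252), np.int64(255), np.int64(282)]
col 300 [np.int64(105), np.int64(144), np.int64(231), np.int64(234), np.int64(250), np.int64(252), np.int64(255), np.int64(291)]
pads [array([484.1, 146.1, 143. ]), array([513.5,  42.3, 143. ])] 107.95527037017679 yaw 0.2758295383886369
[[491.3  57.9 143. ]
 [523.6  67.2 143. ]
 [536.4  25.5 143. ]
 [502.4  15.7 143. ]] [513.4  41.6 143. ]
```

```bash
python3 - <<'E'
from h import *
d=np.load("wrist2.npy",allow_pickle=True).item()
im=d["img"][120:300,140:380,::-1]; cv2.imwrite("pics/w2c.png",cv2.resize(im,None,fx=3.2,fy=3.2,interpolation=cv2.INTER_CUBIC))
E
```

```text
(no output)
```

View pics/w2c.png

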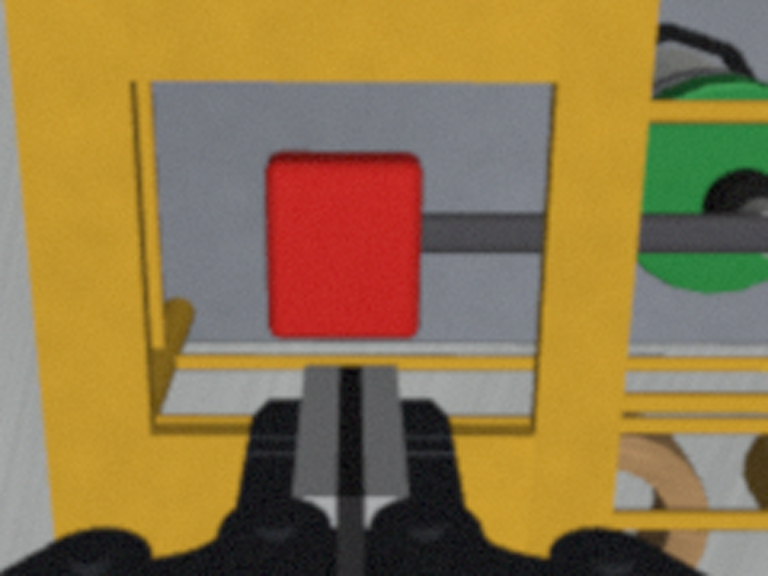

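```bash
python3 - <<'E'
from h import *
np.set_printoptions(precision=1,suppress=True)
d=np.load("wrist2.npy",allow_pickle=True).item()
L,Rr=onz(d,183.5,200,151),onz(d,311.5,200,151)
F,N=onz(d,247,144.5,151),onz(d,247,255,151)
print(L,Rr,np.linalg.norm(L-Rr),F,N,np.linalg.norm(F-N))
yaw=.2758; ex=np.array([np.cos(yaw),np.sin(yaw)]);ey=np.array([-ex[1],ex[0]])
cx=(L+Rr)[:2]@ex/2; cy=(F+N)[:2]@ey/2
print("win centre",cx*ex+cy*ey)
# outer corners of top plate from the 'top' start picture not needed
s=ctrl.read_state();p=s["eef_pos"];print(p,"tip img",proj(d,p))
y=s["tool_rot"][2];tx=np.array([np.cos(y),np.sin(y)]);tz=np.array([-tx[1],tx[0]])
for t in ([513.8,41.8],cx*ex+cy*ey):
    e=np.array(t)-p[:2];print("shift tx,tz",e@tx,e@tz,"turn",np.degrees(y-(yaw-np.pi/2)))
E
```

```text
[470.3  29.6 151. ] [557.8  54.8 151. ] 90.9738681716506 [502.8  80.4 151. ] [525.8  -0.2 151. ] 83.78366971778746
win centre [514.6  40.2]
[514.8  45.8 231.3] tip img [250.5 251.3]
shift tx,tz 3.611930821589478 -2.098913510704833 turn 0.10139931849129719
shift tx,tz 5.3647334034128615 -1.772444243086612 turn 0.10139931849129719
```

Window size checks out at 91 × 84 mm and its centre agrees with the pad to about 2 mm. I'll correct the lateral offset first, then descend into the window to just above the pad.

```bash
python3 -m inch '[0,0.25,1,-0.15,0,0,0, 0,0.45,2.5,-0.25,0,0,0, 0,0.45,4.5,-0.3,0,0,0, 0,0.45,6,-0.3,0,0,0, 0,0.45,6,-0.3,0,0,0, 0,0.45,6,-0.3,0,0,0]'; python3 - <<'E'
from h import *
d=imaging.get_image("wrist"); cv2.imwrite("pics/w3.png",d["img"][:,:,::-1])
E
```

```text
clock: 2.9
eef_pos: [513.5, 39.1, 171.1]
tool_rot: [-1.572, 0.0, -1.296]
force: [0.6, 0.3, 0.4]
width: -0.2
```

View pics/w3.png

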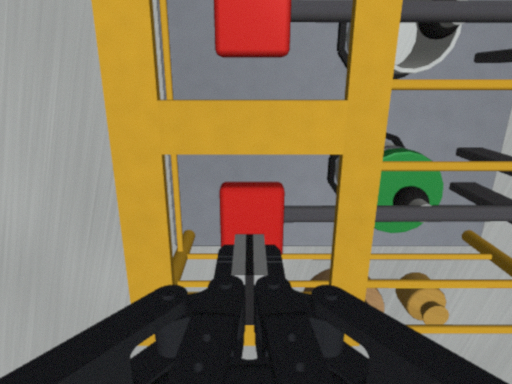

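The fingers at (249,240) are centred over the right pad, with the window frame well clear on all sides. I'll go down gently to contact and on partway.

```bash
python3 -m inch '[0,0,0.8,0,0,0,0, 0,0,1.6,0,0,0,0, 0,0,2.3,0,0,0,0, 0,0,2.8,0,0,0,0, 0,0,3.3,0,0,0,0, 0,0,3.3,0,0,0,0, 0,0,3.3,0,0,0,0]'
```

```text
clock: 3.65
eef_pos: [513.6, 39.1, 138.2]
tool_rot: [-1.571, 0.0, -1.296]
force: [0.3, -0.4, 1.2]
width: -0.2
```

```bash
python3 - <<'E'
from h import *
d=imaging.get_image("wrist"); cv2.imwrite("pics/w4.png",d["img"][:,:,::-1])
E
```

```text
(no output)
```

View pics/w4.png

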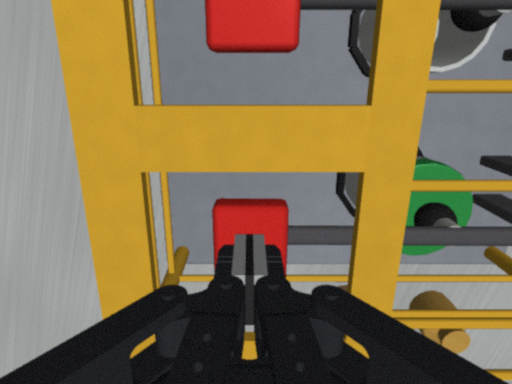

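The tips are on the pad, with about 1 N of spring force. I'll press on, following the pad 4 mm toward −x of the press.

```bash
python3 -m inch '[0,0,0.4,-0.05,0,0,0, 0,0,0.7,-0.1,0,0,0, 0,0,1,-0.2,0,0,0, 0,0,1.2,-0.25,0,0,0, 0,0,1.4,-0.3,0,0,0, 0,0,1.6,-0.35,0,0,0, 0,0,1.7,-0.4,0,0,0, 0,0,1.7,-0.4,0,0,0]'
```

```text
clock: 4.5
eef_pos: [512.1, 38.5, 122.2]
tool_rot: [-1.566, -0.001, -1.296]
force: [1.5, 0.8, 6.4]
width: 0.0
```

```bash
python3 -m inch '[0,0,0.1,0,0,0,0, 0,0,0.2,0,0,0,0, 0,0,0.3,0,0,0,0, 0,0,0.3,0,0,0,0]'
```

```text
clock: 4.9
eef_pos: [511.9, 38.5, 119.7]
tool_rot: [-1.566, -0.0, -1.296]
force: [-0.6, 0.7, 13.6]
width: 0.3
```

```bash
python3 -m inch '[0,0,0.1,0,0,0,0, 0,0,0.2,0,0,0,0, 0,0,0.2,0,0,0,0, 0,0,0.2,0,0,0,0]'
```

```text
clock: 5.3
eef_pos: [512.1, 38.5, 119.0]
tool_rot: [-1.565, 0.0, -1.296]
force: [-3.2, 1.0, 23.5]
width: 0.1
```

The force climbs steeply (13.6 → 23.5 N over 0.7 mm) at z = 119 mm, so the lever is at its stop. Hold for 2 s.

```bash
python3 -m inch '[0,0,0,0,0,0,0, 0,0,0,0,0,0,0, 0,0,0,0,0,0,0, 0,0,0,0,0,0,0, 0,0,0,0,0,0,0, 0,0,0,0,0,0,0, 0,0,0,0,0,0,0, 0,0,0,0,0,0,0, 0,0,0,0,0,0,0, 0,0,0,0,0,0,0]'; python3 - <<'E'
from h import *
for n in ("scene","wrist"):
    d=imaging.get_image(n); im=d["img"][:,:,::-1]
    if n=="scene": im=cv2.resize(im[140:276,205:365],None,fx=3.5,fy=3.5,interpolation=cv2.INTER_CUBIC)
    cv2.imwrite(f"pics/{n}5.png",im)
E
```

```text
clock: 6.3
eef_pos: [512.0, 38.5, 118.9]
tool_rot: [-1.565, 0.0, -1.296]
force: [-3.0, 0.5, 24.4]
width: 0.3
```

View pics/scene5.png

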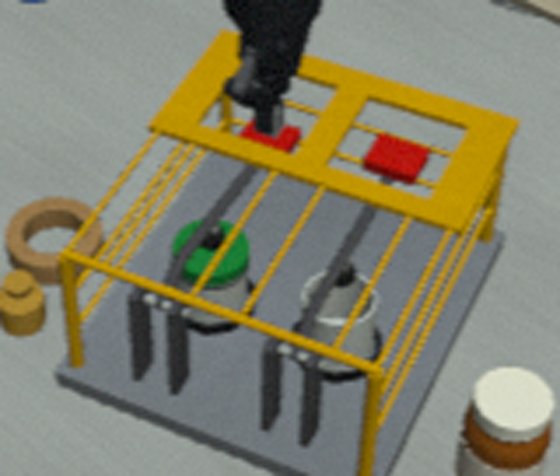

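View pics/wrist5.png

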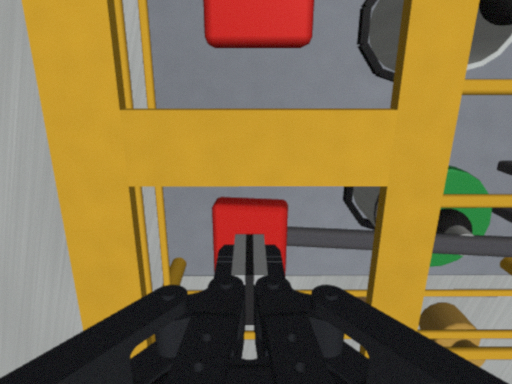

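The right pad is down through its window and the left one is still up. Nothing touches the guard. About 1.5 s held so far, so I'll finish the hold and then rise straight up slowly.

```bash
python3 -m inch '[0,0,0,0,0,0,0, 0,0,0,0,0,0,0, 0,0,0,0,0,0,0, 0,0,0,0,0,0,0, 0,0,0,0,0,0,0, 0,0,-0.4,0,0,0,0, 0,0,-0.8,0.1,0,0,0, 0,0,-1.2,0.2,0,0,0, 0,0,-1.6,0.3,0,0,0, 0,0,-2,0.35,0,0,0, 0,0,-2.4,0.4,0,0,0, 0,0,-2.8,0.4,0,0,0]'; python3 -m inch '[0,0,-0.5,0,0,0,0, 0,0,-1.5,0,0,0,0, 0,0,-3,0,0,0,0, 0,0,-5,0,0,0,0, 0,0,-7,0,0,0,0, 0,0,-9,0,0,0,0, 0,0,-10,0,0,0,0, 0,0,-10,0,0,0,0, 0,0,-10,0,0,0,0]'
python3 - <<'E'
from h import *
np.set_printoptions(precision=1,suppress=True)
for n in ("scene","wrist"):
    d=imaging.get_image(n); im=d["img"][:,:,::-1]
    for b,ce,l in blobs(mask(d,"red"),12): print(n,b,ce,onz(d,*ce,143))
    if n=="scene": im=cv2.resize(im[140:276,205:365],None,fx=3.5,fy=3.5,interpolation=cv2.INTER_CUBIC)
    cv2.imwrite(f"pics/{n}6.png",im)
E
```

```text
clock: 7.6
eef_pos: [513.5, 39.2, 144.4]
tool_rot: [-1.571, 0.0, -1.296]
force: [0.7, -0.1, 0.9]
width: -0.1
clock: 8.5
eef_pos: [513.2, 39.2, 243.9]
tool_rot: [-1.571, 0.0, -1.296]
force: [0.2, 0.7, 0.3]
width: 0.1
scene [273 167  18  13 147] [281.2 173.2] [522.4  46.4 143. ]
scene [309 179  19  13 156] [317.7 185. ] [492.7 151.4 143. ]
wrist [ 226    0   53   63 3272] [252.   30.6] [484.8 143.8 143. ]
wrist [ 229  155   46   56 2469] [251.6 182.6] [513.6  41.8 143. ]
```

View pics/scene6.png

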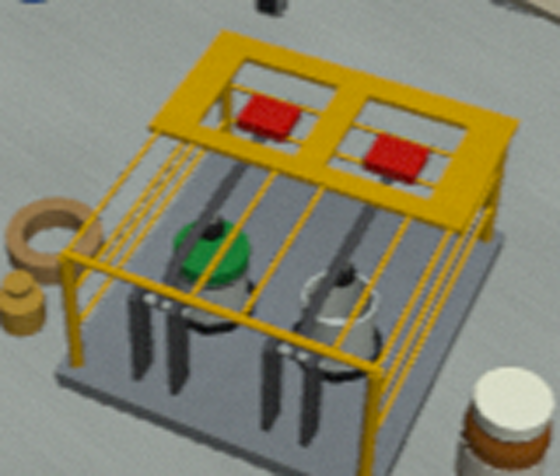

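View pics/wrist6.png

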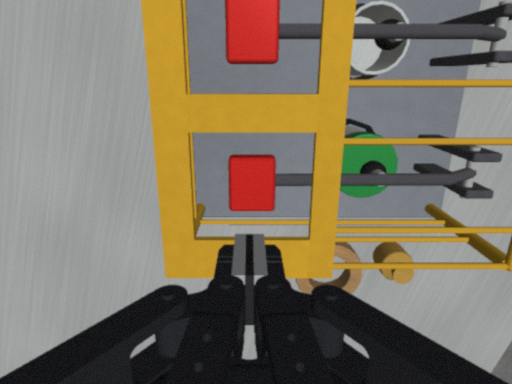

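The lever has sprung back: the red pad is again at its starting pixel (281,173) in scene. To check the lid, I'll compare the green pixels before and after.

```bash
python3 - <<'E'
from h import *
a=cv2.imread("pics/scene0.png"); d=imaging.get_image("scene"); b=d["img"][:,:,::-1].copy()
def g(im):
    w={"img":im[:,:,::-1]};m=mask(w,"green").astype(bool);m[:, :245]=0;m[:,285:]=0;m[:195]=0;m[225:]=0
    r,c=np.where(m);return c.mean(),r.mean(),r.min(),r.max(),len(r)
print(g(a),g(b))
ca,cb=[x[195:232,245:285].astype(np.float32).mean(2) for x in (a,b)]
# press-base reference / lid shift
G=[ (x[...,1].astype(np.float32)-x[...,2])[192:235,245:290] for x in (a,b)]
print("lid shift px",cv2.phaseCorrelate(*G))
X=np.array([618,71,82.]);print("px for 5mm down",proj(d,X-[0,0,5])-proj(d,X))
df=cv2.absdiff(a,b).max(2); 
for s,ce,l in blobs((cv2.GaussianBlur(df,(3,3),0)>25).astype(np.uint8),6): print(s,ce)
vis=np.hstack([cv2.resize(x[192:240,240:295],None,fx=7,fy=7,interpolation=cv2.INTER_CUBIC) for x in (a,b)]);cv2.imwrite("pics/cmp.png",vis)
E
```

```text
(np.float64(266.26797385620915), np.float64(211.4313725490196), np.int64(202), np.int64(219), 153) (np.float64(266.38607594936707), np.float64(212.81012658227849), np.int64(204), np.int64(220), 158)
lid shift px ((0.2540493684679923, 1.0008052766865347), 1.0427519297894137)
px for 5mm down [0.0128404  1.22758861]
[ 258    0   55  145 4234] [283.60864431  62.30940009]
[ 350    0   93   78 3266] [388.06154317  32.97336191]
[256 202   5   4   8] [258.375 203.25 ]
[268 202   4   2   7] [269.71428571 202.42857143]
[258 217   4   4  11] [259.54545455 218.63636364]
[264 216  11   6  36] [269.33333333 218.75      ]
```

View pics/cmp.png

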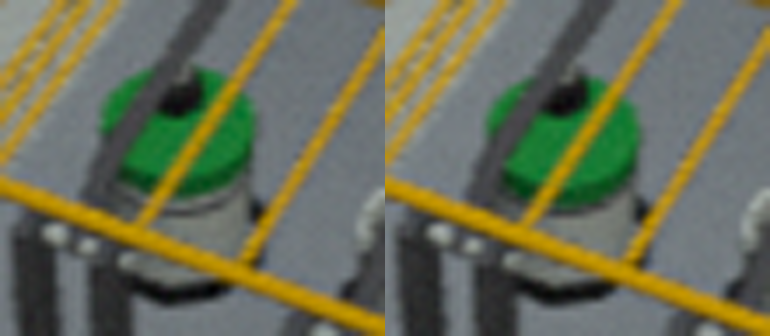

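The lid has dropped about 1.0–1.4 px, or roughly 4–6 mm. Apart from the arm, nothing else in the scene changed. Handing in.

```bash
python3 -c "
from cell import ctrl,finish_job
s=ctrl.read_state();print(s['clock'],s['eef_pos'],s['force'])
print(finish_job())"
```

```text
8.65 [512.98336418  39.05956395 243.32124831] [ 0.49911887 -0.12338585 -0.26578071]
the job is handed in; nothing more can be done
None
```

I pressed the right lever (the one over the green-lidded tin) fully down with the shut fingertips. I held it, let it rise and withdrew; the job was handed in at 8.65 s.

- **Lever travel:** the fingertips reached z = 119 mm, 24 mm below the pad's rest height. The force rose steeply there, to about 24 N, so I took that as the lower stop. I held it at the stop for about 1.9 s; I judged the end of travel by force and height, since the lever angle itself is not measured.
- **Lid:** it sits 1.0–1.4 px lower in the scene view, roughly 4–6 mm. That fits it being home, but the image is too coarse to confirm the last millimetre.
- **Everything else:** the red pad is back at its starting pixel. Comparing the scene view before and after, only the lid and the arm had changed. The other lever, guard, open tin and the objects in that view had not moved, and no picture showed the fingers touching the guard. The final force was near zero, with the tool about 90 mm above the guard.
- **Disagreement between checks:** the top, wrist and scene views placed the pad within about 2–9 mm of each other. I put the scene view's larger offset down to it also seeing the side of the pad. I used the wrist view, where the window measured 91 × 84 mm against the stated 90 × 84.

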